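Find the rocking cover on the terminal box and press it home

ROBOT

A 6-joint arm with a two-finger parallel gripper is mounted at the origin on the work surface; the furniture and walls round the work are solid. World frame = base frame: x ahead of the robot, y to its left, z up, the work surface at z = 0. Lengths are in m, angles in rad, forces in N, time in s.
With the tool pointing down it reaches from about 0.4 to 0.825 m from the base axis. Payload 7 kg.
Tool frame: the origin (TCP) lies midway between the tips of the shut fingers; the grasp point (between the pads) lies 19 mm behind it (env.tcp_to_grasp is the z of the grasp point in the tool frame, in m); z points along the fingers, y is the line along which they close (so a half turn about z gives the same grasp; the last joint's range is limited). The gripper opens to 88 mm and grips with 3 to 60 N. Pads are 19 mm wide; open, the fingers measure 130 mm over their backs; the gripper's body (78 mm by 193 mm) begins 47 mm behind the grasp point.
Start: joints at [-0.943, 0.359, 0.012, 0, -1.224, -0.288], TCP at [0.225, -0.636, 0.227] pointing down, gripper open.
Joint ranges: [-3.07, 3.07], [-1.43, 2.12], [-1.02, 1.25], [-3.03, 1.67], [-3.05, -0], [-3.03, 3.03]. Speed limits (rad/s): [2.39, 2.39, 3.01, 3.14, 3.14, 3.14].

INTERFACE

Orientations are given as a unit quaternion [x, y, z, w].
In Python, from cell import env gives the robot as it stands.
- The arm moves only by the tool apply_moves, never from a script. Its argument "commands" is a list of rows, each a list of 3 entries, a list of its own where there are three numbers: the shift along the tool's x, y, z in m, then the turn, a rotation vector about the tool's x, y, z in degrees, then the opening in per cent of the stroke, from 0 (shut) to 100 (fully open). In form: [[[tx, ty, tz], [ax, ay, az], jaw], ...]. A call has 1 to 20 rows; each row shifts and turns the commanded pose from where the row before left it, along the tool's axes as they then stand; what a row does not reach is not made up. A row lasts 1/10 s, in which the tool goes at most 50 mm and 8.59 degrees, less where a joint would pass 70% of its speed; a pose out of reach is approached as far as the arm can. A call is refused whole if a number of a shift passes 0.05 or a number of a turn 8.59, either way. A call with a gripper value outside its range is refused whole. The fingers move at their own pace and stop on an object; "newtons" is the grip in N (left out, the last holds). Time passes only in rows, so rows that do not move let the fingers close. It gives the time, the measured TCP pose, the force, the opening and the grip force at its end, in the units of the state.
- env.sense(): the state, without advancing time (a new reading comes with each control period).
- env.read_camera(name): name is "scene" or "top" or "wrist"; returns a dict with "image" (480x640x3 uint8, red, green, blue), "K" (3x3 intrinsics, pixels), "k1" (the pictures are not rectified: a ray, as slopes to the right and down, at radius r is drawn at 1 + k1 r^2 times it, then the intrinsics apply), "eye" and "rotation" of the camera in the world. Camera axes: x right, y up, looking along -z (the intrinsics and any distortion apply to the point x, -y, -z); pixel columns grow to the right and rows downward; lengths in m; the calibration is good to about 2 mm. A picture is of the moment at which its call begins. There is no depth.
- env.finish_job(): hands the job in; it is judged then, once.
Trained networks look in a picture, given as the dict that the camera call returned (one of the last four; its "shot" number tells which), for a name from the list of things; names that differ only in an ending like _2 or _b are one class to them, and where a whole thing is asked for, a point or a joint stands for the part that bears it (a point fixed in the world has none). Each returns a list of dicts, best first, with "score" (0 to 1); they miss things now and then, are a little off and sometimes report something else, mostly with a low value. They report only what shows in the picture. A call takes as long as a camera call.
- env.search_frame(picture, name): "extent" ([centre column, centre row, width, height] in pixels, round what is visible of it).
- env.trace(picture, name): "region" (480x640 bool, what is visible of it) and "extent" ([centre column, centre row, width, height] in pixels, round what is visible of it).
The state is a dict: "time_s": time; "joint_pos": joint angles; "qvel": joint speeds; "tau": joint torques, N m; "ee_pos": TCP position; "eef_rot": TCP orientation; "contact_force": force on the tool from outside, world axes, zero at the start; "ft_torque": the same for the moment, N m; "finger_gap": finger opening in m; "grasp_force": force on a finger pad.
Only numpy, scipy, OpenCV 4.12 (cv2) and the standard library are available. Lean on these libraries where they do the work, as an engineer would, in place of code of your own. Each camera call takes 0.05 s, during which the arm holds its last target. There are 200 camera calls.

TASK

One of the four identical covers on the terminal box is not pushed in and rocks. With a fingertip, press down on one end of the covers, one after another, until you find the one that rocks (let it tip under the finger for a moment), then press that cover at its middle until it sits flush in its frame like the others. Only press: do not pry up or lift a cover, and leave the nut, the screwdriver, the wooden block and the wrench where they lie.

Things in the scene. Friction and masses are not known exactly. Their poses are not given: they have to be found in the camera images.
- box_top (a point): Centre of the top of a grey metal box fixed to the worktop, 180 (its x) x 300 mm (its y), top 58 mm above the worktop. Four identical aluminium frames with grey covers stand on it two by two, centres +-42 mm in x and +-62 mm in y from here; any name may be in any place. A sound cover is firm and flush. The loose one stands 4 to 5 mm proud, level, on its stud (slides down, does not spring up).
- cover_a: Grey plastic cover 90 (its y) x 52 (its x) x 5 mm with a steel stud head at its middle; origin: middle of its top face, z up. If loose, about 2 N on one end, 30 mm from the middle along y, tips that end about 0.1 rad down onto a stop (it springs level when let go; under 20 N there does not seat it); some 9 N at the middle slides it down until it stops flush, where it stays.
- seat_a_rim (a point): Centre of the mouth of cover_a's frame, level with the frame's top edge: where the middle of the cover's top lies when flush. Axes as a seated cover's (y along its length). Frame fixed, 104 (y) x 66 mm (x) outside, edge 5 mm wide, 2 mm gap round the cover; its top is 6 to 9 mm above the box top, differently for each frame.
- cover_b: Grey plastic cover 90 (its y) x 52 (its x) x 5 mm with a steel stud head at its middle; origin: middle of its top face, z up. If loose, about 2 N on one end, 30 mm from the middle along y, tips that end about 0.1 rad down onto a stop (it springs level when let go; under 20 N there does not seat it); some 9 N at the middle slides it down until it stops flush, where it stays.
- seat_b_rim (a point): Centre of the mouth of cover_b's frame, level with the frame's top edge: where the middle of the cover's top lies when flush. Axes as a seated cover's (y along its length). Frame fixed, 104 (y) x 66 mm (x) outside, edge 5 mm wide, 2 mm gap round the cover; its top is 6 to 9 mm above the box top, differently for each frame.
- cover_c: Grey plastic cover 90 (its y) x 52 (its x) x 5 mm with a steel stud head at its middle; origin: middle of its top face, z up. If loose, about 2 N on one end, 30 mm from the middle along y, tips that end about 0.1 rad down onto a stop (it springs level when let go; under 20 N there does not seat it); some 9 N at the middle slides it down until it stops flush, where it stays.
- seat_c_rim (a point): Centre of the mouth of cover_c's frame, level with the frame's top edge: where the middle of the cover's top lies when flush. Axes as a seated cover's (y along its length). Frame fixed, 104 (y) x 66 mm (x) outside, edge 5 mm wide, 2 mm gap round the cover; its top is 6 to 9 mm above the box top, differently for each frame.
- cover_d: Grey plastic cover 90 (its y) x 52 (its x) x 5 mm with a steel stud head at its middle; origin: middle of its top face, z up. If loose, about 2 N on one end, 30 mm from the middle along y, tips that end about 0.1 rad down onto a stop (it springs level when let go; under 20 N there does not seat it); some 9 N at the middle slides it down until it stops flush, where it stays.
- seat_d_rim (a point): Centre of the mouth of cover_d's frame, level with the frame's top edge: where the middle of the cover's top lies when flush. Axes as a seated cover's (y along its length). Frame fixed, 104 (y) x 66 mm (x) outside, edge 5 mm wide, 2 mm gap round the cover; its top is 6 to 9 mm above the box top, differently for each frame.
- brass_nut_mid (a point): Centre, half-way up, of a loose brass hose nut, about 29 mm across, 16 mm high, lying on the box top at one end beyond the covers. Leave it alone.
- screwdriver_mid (a point): Centre, half-way up, of a loose screwdriver with an orange handle, 177 mm long (its y), 28 mm thick, lying on the worktop in front of the box. Leave it alone.
- hardwood_block_mid (a point): Centre, half-way up, of a loose dark hardwood offcut, 50 x 82 x 22 mm, lying on the worktop behind the box. Leave it alone.
- wrench_mid (a point): Centre, half-way up, of a loose steel adjustable wrench, 268 mm long, 15 mm thick, lying on the worktop to the right of the box. Leave it alone.

How it is judged:
By the outcome, as a careful person would: the job done as asked, in the order asked, and still so for the second after the job is handed in, with the robot touching nothing.
It also fails if it takes over 54 s, if anything falls off the work surface, if the arm or the gripper's body presses on something with over 40 N, if the wrist force passes 120 N, or if a joint passes its speed limit or range.

## Working session

There is one attempt and no reset: what is moved stays moved. The work goes in short steps, Python scripts to look and compute and a tool call to move; the robot and the scene stay as the last step left them, time stands still between calls to the robot, and variables do not carry over. Pictures are saved under pics/ and viewed, at most 10 in all, crops included, and the job is handed in when it is done.

Besides the shell and the picture viewer there is one more tool, called after "Request:" as name(argument=value, ...), one argument or row to a line, values as JSON. apply_moves: Moves the arm, as the interface text tells. Its arguments: {"type":"object","properties":{"commands":{"type":"array"},"newtons":{"type":"number"}},"required":["commands"]}

```bash
mkdir -p pics; cat > h.py <<'E'
import numpy as np, cv2
from cell import env
def ray(p,u,v):
    K=p["K"]; d=np.array([(u-K[0][2])/K[0][0],(v-K[1][2])/K[1][1]]); s=d.copy()
    for _ in range(20): s=d/(1+p["k1"]*(s@s))
    return np.array(p["rotation"])@np.array([s[0],-s[1],-1.0])
def onz(p,u,v,z):
    r=ray(p,u,v); e=np.array(p["eye"]); return e+r*(z-e[2])/r[2]
def save(p,n): cv2.imwrite("pics/"+n,cv2.cvtColor(p["image"],cv2.COLOR_RGB2BGR))
E
python3 - <<'E'
from h import *
for c in ("top","scene"):
    p=env.read_camera(c); save(p,c+"1.png"); print(c,p["eye"],np.round(p["rotation"],3).tolist(),p["K"],p["k1"])
    for n in ("cover_a","box_top","brass_nut_mid"):
        for d in env.search_frame(p,n)[:5]:
            e=d["extent"]; print(n,round(d["score"],2),np.round(e,1),np.round(onz(p,e[0],e[1],.066),3))
print(env.sense())
E
```

```text
top [0.3756814  0.00474084 0.96346185] [0.057, -0.072, -0.7, 0.708] [[535.18833631   0.         322.40158409]
 [  0.         535.18833631 238.710402  ]
 [  0.           0.           1.        ]] -0.003958040127117631Traceback (most recent call last):
  File "<stdin>", line 6, in <module>
  File "h.py", line 8, in onz
    r=ray(p,u,v); e=np.array(p["eye"]); return e+r*(z-e[2])/r[2]
  File "h.py", line 6, in ray
    return np.array(p["rotation"])@np.array([s[0],-s[1],-1.0])
           ~~~~~~~~~~~~~~~~~~~~~~~^~~~~~~~~~~~~~~~~~~~~~~~~~~~
ValueError: matmul: Input operand 1 has a mismatch in its core dimension 0, with gufunc signature (n?,k),(k,m?)->(n?,m?) (size 3 is different from 4)
```

```bash
sed -i 's/np.array(p\["rotation"\])@np.array(\(.*\))$/R.from_quat(p["rotation"]).apply(np.array(\1))/; 1a from scipy.spatial.transform import Rotation as R' h.py
python3 - <<'E'
from h import *
for c in ("top","scene"):
    p=env.read_camera(c); save(p,c+"1.png"); print(c,p["eye"])
    for n in ("cover_a","brass_nut_mid","hardwood_block_mid","wrench_mid","screwdriver_mid"):
        for d in env.search_frame(p,n)[:5]:
            e=d["extent"]; print(n,round(d["score"],2),np.round(e,1),np.round(onz(p,e[0],e[1],.066),3))
s=env.sense(); print(s)
E
```

```text
top [0.3756814  0.00474084 0.96346185]
cover_a 0.85 [270.9 271.6  59.5  43.5] [0.484 0.073 0.066]
cover_a 0.75 [201.6 251.7  62.9  45.4] [0.517 0.191 0.066]
cover_a 0.69 [287.2 227.   60.8  42.2] [0.561 0.047 0.066]
cover_a 0.59 [216.4 208.7  61.   41.7] [0.592 0.169 0.066]
brass_nut_mid 0.62 [325.3 246.2  13.2  17.4] [ 0.529 -0.018  0.066]
hardwood_block_mid 0.77 [252.2 168.4  49.2  40.4] [0.665 0.11  0.066]
wrench_mid 0.65 [441.7 284.7  74.8 136. ] [ 0.465 -0.215  0.066]
screwdriver_mid 0.76 [198.7 312.2  99.4  25.2] [0.415 0.19  0.066]
scene [0.20385347 0.68989519 0.55892976]
cover_a 0.92 [276.8 317.5  62.5  44.8] [0.511 0.194 0.066]
cover_a 0.82 [326.5 281.8  53.6  37. ] [0.482 0.079 0.066]
cover_a 0.79 [295.5 260.1  55.   29.4] [0.559 0.044 0.066]
cover_a 0.62 [292.1 264.1  67.1  44.9] [0.558 0.058 0.066]
cover_a 0.57 [242.7 294.6  56.4  40.3] [0.588 0.17  0.066]
brass_nut_mid 0.47 [327.9 249.8  11.1  17.2] [ 0.522 -0.011  0.066]
hardwood_block_mid 0.8 [210.3 287.1  47.6  30.1] [0.646 0.177 0.066]
wrench_mid 0.73 [394.1 229.8  99.9  52.7] [ 0.436 -0.134  0.066]
screwdriver_mid 0.61 [332.  370.9  73.2  71.6] [0.391 0.256 0.066]
screwdriver_mid 0.48 [326.5 249.2  14.3  17.8] [ 0.525 -0.012  0.066]
{'time_s': 0.7, 'joint_pos': array([-9.42906864e-01,  3.58569601e-01,  1.19353852e-02,  7.09291611e-06,
       -1.22409280e+00, -2.88091594e-01]), 'qvel': array([-7.41552957e-05,  1.60099805e-03,  6.25139323e-04,  4.13490757e-05,
        6.79350731e-04,  4.17152339e-04]), 'tau': array([ 1.47101517e-03, -5.82159519e+01,  2.93254012e+01,  7.00127766e+00,
        1.26531551e-02,  5.79401922e-05]), 'ee_pos': array([ 0.2249554 , -0.63641087,  0.22659763]), 'eef_rot': array([-1.69083927e-01,  9.85601656e-01, -3.25574473e-05,  1.23304263e-05]), 'contact_force': array([-0.08228839,  0.40949143,  0.10171883]), 'ft_torque': array([ 0.00665645,  0.00553384, -0.01697262]), 'grasp_force': 0.0, 'finger_gap': 0.08782900650606136}
```

View pics/top1.png

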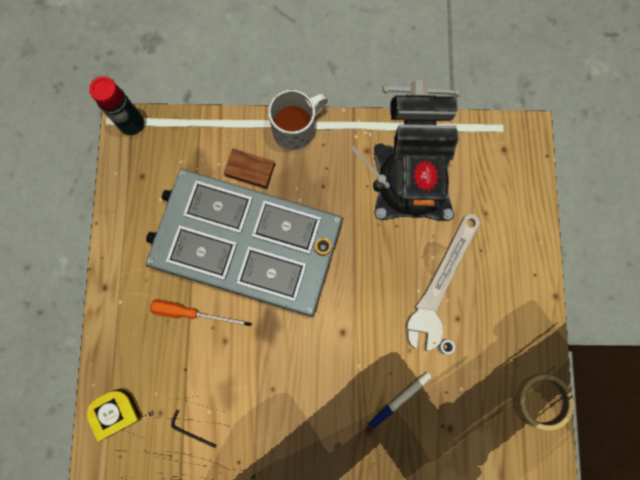

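View pics/scene1.png

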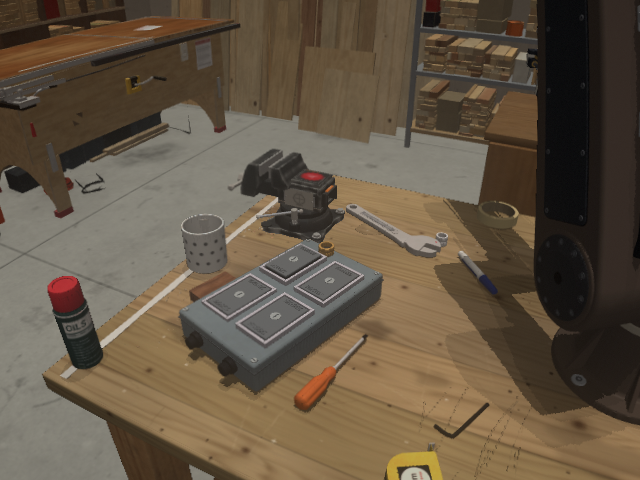

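The top view shows the 2×2 covers at about (218,205), (287,227), (201,252) and (272,273), with the nut at (323,246). In the scene view, the cover at about (293,263) shows a dark edge, so it's probably the proud one. Next I'll refine the yaw and plan the approach.

```bash
cat > plan.py <<'E'
from h import *
def plan(dest,yaw_deg_total,n):
    s=env.sense(); T=R.from_quat(s["eef_rot"]); d=(np.array(dest)-s["ee_pos"])/n
    rows=[]
    for k in range(n):
        rows.append([np.round(T.inv().apply(d),4).tolist(),[0,0,round(yaw_deg_total/n,2)],0])
        T=T*R.from_rotvec([0,0,np.radians(yaw_deg_total/n)])
    print(str(rows).replace(" ",""))
E
python3 - <<'E'
from plan import *
p=env.read_camera("top")
C=[]
for d in env.trace(p,"cover_a")[:4]:
    c=cv2.findContours(d["region"].astype("uint8"),0,1)[0]; c=max(c,key=cv2.contourArea)
    b=cv2.boxPoints(cv2.minAreaRect(c)); w=np.array([onz(p,u,v,.066)[:2] for u,v in b])
    e=[w[1]-w[0],w[2]-w[1]]; L=max(e,key=np.linalg.norm); L=L*np.sign(L[1])
    print(round(d["score"],2),w.mean(0).round(4),"yaw",np.degrees(np.arctan2(-L[0],L[1])).round(1),[round(float(np.linalg.norm(x)),3) for x in e])
    C.append(w.mean(0))
print(np.mean(C,0))
plan([.568,.076,.20],-55,18)
E
```

```text
0.93 [0.5972 0.1675] yaw -17.3 [0.054, 0.092]
0.84 [0.5166 0.1912] yaw -16.1 [0.052, 0.093]
0.74 [0.5639 0.0489] yaw -16.3 [0.053, 0.092]
0.55 [0.4827 0.0718] yaw -15.9 [0.055, 0.092]
[0.54009561 0.11981732]
[[[-0.0312,0.031,0.0015],[0,0,-3.06],0],[[-0.0328,0.0293,0.0015],[0,0,-3.06],0],[[-0.0343,0.0275,0.0015],[0,0,-3.06],0],[[-0.0357,0.0256,0.0015],[0,0,-3.06],0],[[-0.037,0.0237,0.0015],[0,0,-3.06],0],[[-0.0382,0.0217,0.0015],[0,0,-3.06],0],[[-0.0393,0.0196,0.0015],[0,0,-3.06],0],[[-0.0403,0.0175,0.0015],[0,0,-3.06],0],[[-0.0412,0.0153,0.0015],[0,0,-3.06],0],[[-0.0419,0.0131,0.0015],[0,0,-3.06],0],[[-0.0426,0.0108,0.0015],[0,0,-3.06],0],[[-0.0431,0.0085,0.0015],[0,0,-3.06],0],[[-0.0435,0.0062,0.0015],[0,0,-3.06],0],[[-0.0438,0.0039,0.0015],[0,0,-3.06],0],[[-0.0439,0.0016,0.0015],[0,0,-3.06],0],[[-0.0439,-0.0008,0.0015],[0,0,-3.06],0],[[-0.0438,-0.0031,0.0015],[0,0,-3.06],0],[[-0.0436,-0.0055,0.0015],[0,0,-3.06],0]]
```

Request:
apply_moves(
  commands=[
    [[-0.0312,0.031,0.001],[0,0,-3.06],0],
    [[-0.0328,0.0293,0.001],[0,0,-3.06],0],
    [[-0.0343,0.0275,0.001],[0,0,-3.06],0],
    [[-0.0357,0.0256,0.001],[0,0,-3.06],0],
    [[-0.037,0.0237,0.001],[0,0,-3.06],0],
    [[-0.0382,0.0217,0.001],[0,0,-3.06],0],
    [[-0.0393,0.0196,0.001],[0,0,-3.06],0],
    [[-0.0403,0.0175,0.001],[0,0,-3.06],0],
    [[-0.0412,0.0153,0.001],[0,0,-3.06],0],
    [[-0.0419,0.0131,0.001],[0,0,-3.06],0],
    [[-0.0426,0.0108,0.001],[0,0,-3.06],0],
    [[-0.0431,0.0085,0.001],[0,0,-3.06],0],
    [[-0.0435,0.0062,0.001],[0,0,-3.06],0],
    [[-0.0438,0.0039,0.001],[0,0,-3.06],0],
    [[-0.0439,0.0016,0.001],[0,0,-3.06],0],
    [[-0.0439,-0.0008,0.001],[0,0,-3.06],0],
    [[-0.0438,-0.0031,0.001],[0,0,-3.06],0],
    [[-0.0436,-0.0055,0.001],[0,0,-3.06],0],
    [[0,0,0],[0,0,0],0],
    [[0,0,0],[0,0,0],0],
  ],
)

```text
time_s: 2.8
ee_pos: [0.5676, 0.0773, 0.208]
eef_rot: [-0.606, 0.795, 0.0, -0.0]
contact_force: [-0.0, -0.5, -0.4]
finger_gap: 0.0005
grasp_force: 0.0
```

```bash
python3 - <<'E'
from plan import *
s=env.sense(); print(s["ee_pos"],s["finger_gap"],s["contact_force"],R.from_quat(s["eef_rot"]).as_matrix().round(3).tolist())
p=env.read_camera("wrist"); save(p,"w1.png"); print(p["eye"])
for d in env.trace(p,"cover_a")[:4]:
    c=cv2.findContours(d["region"].astype("uint8"),0,1)[0]; c=max(c,key=cv2.contourArea)
    b=cv2.boxPoints(cv2.minAreaRect(c)); w=np.array([onz(p,u,v,.066)[:2] for u,v in b])
    e=[w[1]-w[0],w[2]-w[1]]; L=max(e,key=np.linalg.norm); L=L*np.sign(L[1])
    print(round(d["score"],2),np.round(d["extent"]),w.mean(0).round(4),"yaw",np.degrees(np.arctan2(-L[0],L[1])).round(1),[round(float(np.linalg.norm(x)),3) for x in e])
E
```

```text
[0.56756487 0.07733795 0.20804849] 0.0005414249769979283 [-0.02972918 -0.46514265 -0.4232037 ] [[-0.265, -0.964, -0.001], [-0.964, 0.265, -0.0], [0.001, 0.001, -1.0]]
[0.54716549 0.00231814 0.366139  ]
0.95 [413. 201.  71.  98.] [0.4798 0.0723] yaw -16.3 [0.09, 0.052]
0.82 [319. 282.  43.   8.] [0.566  0.1285] yaw 74.6 [0.011, 0.002]
0.75 [315. 197.  60. 104.] [0.5604 0.0493] yaw -13.9 [0.051, 0.09]
0.54 [400. 285.  52.   3.] [0.5031 0.1484] yaw 74.7 [0.048, 0.005]
```

View pics/w1.png

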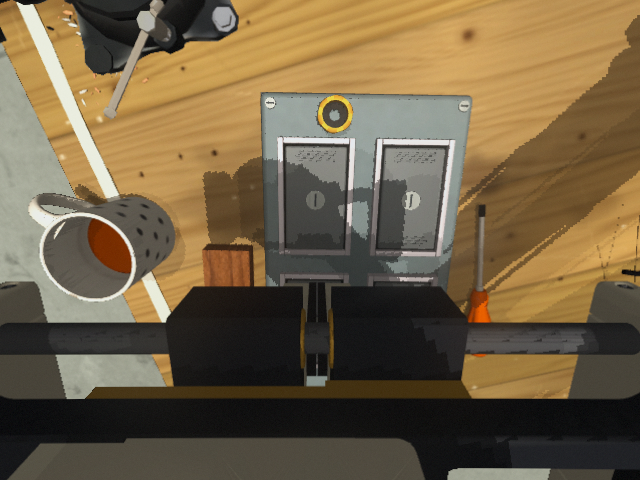

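The wrist view shows the two −y covers with their studs at (315,200) and (411,200), which matches the top-view positions. I'll descend over the +y end of the suspect cover.

Request:
apply_moves(
  commands=[
    [[0,-0.003,0.04],[0,0,0],0],
    [[0,0,0.04],[0,0,0],0],
    [[0,0,0.03],[0,0,0],0],
    [[0,0,0.017],[0,0,0],0],
    [[0,0,0.003],[0,0,0],0],
    [[0,0,0],[0,0,0],0],
    [[0,0,0],[0,0,0],0],
  ],
)

```text
time_s: 3.6
ee_pos: [0.5713, 0.0755, 0.08]
eef_rot: [-0.605, 0.796, -0.0, 0.001]
contact_force: [0.3, -0.5, -0.1]
finger_gap: 0.0008
grasp_force: 0.0
```

Request:
apply_moves(
  commands=[
    [[0,0,0.002],[0,0,0],0],
    [[0,0,0.001],[0,0,0],0],
    [[0,0,0.001],[0,0,0],0],
    [[0,0,0.001],[0,0,0],0],
    [[0,0,0],[0,0,0],0],
  ],
)

```text
time_s: 4.1
ee_pos: [0.5704, 0.0757, 0.0735]
eef_rot: [-0.606, 0.796, 0.0, -0.0]
contact_force: [0.7, -0.5, -0.6]
finger_gap: 0.0007
grasp_force: 0.0
```

Request:
apply_moves(
  commands=[
    [[0,0,0.001],[0,0,0],0],
    [[0,0,0.001],[0,0,0],0],
    [[0,0,0],[0,0,0],0],
  ],
)

```text
time_s: 4.4
ee_pos: [0.5705, 0.0757, 0.0714]
eef_rot: [-0.606, 0.796, -0.0, -0.0]
contact_force: [-0.2, 0.9, 0.7]
finger_gap: 0.0001
grasp_force: 0.2
```

Request:
apply_moves(
  commands=[
    [[0,0,0.001],[0,0,0],0],
    [[0,0,0.0005],[0,0,0],0],
    [[0,0,0],[0,0,0],0],
  ],
)

```text
time_s: 4.7
ee_pos: [0.5705, 0.0756, 0.0702]
eef_rot: [-0.606, 0.796, -0.0, 0.0]
contact_force: [-0.6, 0.1, 2.5]
finger_gap: -0.0
grasp_force: 1.1
```

Request:
apply_moves(
  commands=[
    [[0,0,0.001],[0,0,0],0],
    [[0,0,0],[0,0,0],0],
  ],
)

```text
time_s: 4.9
ee_pos: [0.5706, 0.0756, 0.0693]
eef_rot: [-0.606, 0.796, -0.0, 0.0]
contact_force: [-1.7, -0.1, 4.0]
finger_gap: 0.0003
grasp_force: 2.1
```

Request:
apply_moves(
  commands=[
    [[0,0,0.001],[0,0,0],0],
    [[0,0,0],[0,0,0],0],
    [[0,0,0],[0,0,0],0],
  ],
)

```text
time_s: 5.2
ee_pos: [0.5707, 0.0756, 0.0689]
eef_rot: [-0.606, 0.796, -0.0, 0.0]
contact_force: [-2.8, -0.1, 9.6]
finger_gap: -0.0
grasp_force: 4.5
```

```bash
python3 - <<'E'
from h import *
p=env.read_camera("scene"); a=cv2.imread("pics/scene1.png"); save(p,"s2.png"); b=cv2.imread("pics/s2.png")
f=lambda i: cv2.resize(i[220:320,220:380],None,fx=5,fy=5,interpolation=2)[:, :]
o=np.vstack([f(a)[:300],f(b)[:300]]); cv2.imwrite("pics/s2c.png",o); print(o.shape, env.sense()["contact_force"],env.sense()["ee_pos"])
E
```

```text
(600, 800, 3) [-3.17197721 -0.68459845  9.03996646] [0.5706602  0.07562984 0.06884957]
```

View pics/s2c.png

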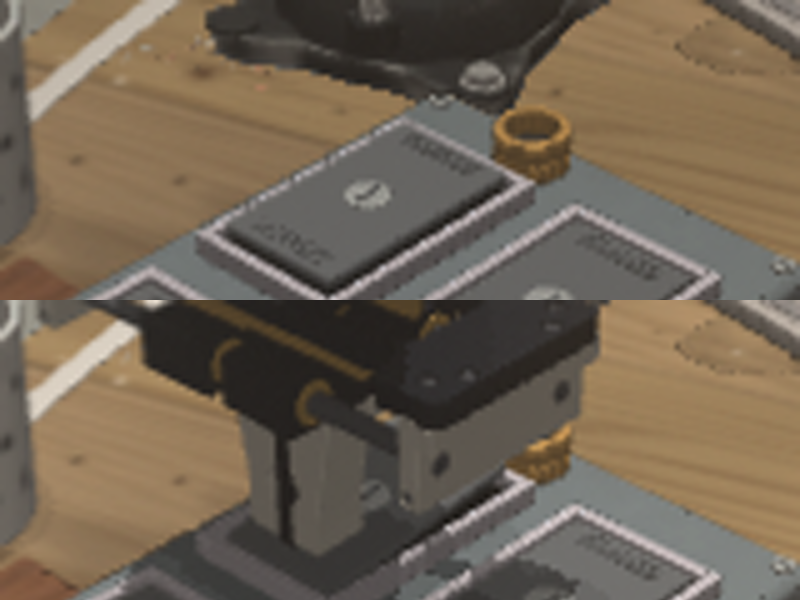

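The near end is tipped onto its stop: the TCP travelled about 2.6 mm, the force then rose to 9 N, and the far end stays up with its gap visible at about (490,490) in the crop. So this is the rocking cover. I'll hold briefly, let go, move to the middle and press.

Request:
apply_moves(
  commands=[
    [[0,0,0],[0,0,0],0],
    [[0,0,0],[0,0,0],0],
    [[0,0,0],[0,0,0],0],
    [[0,0,0],[0,0,0],0],
    [[0,0,-0.005],[0,0,0],0],
    [[0,0,-0.008],[0,0,0],0],
    [[0,0,0],[0,0,0],0],
    [[0.014,0,0],[0,0,0],0],
    [[0.014,0.0005,0],[0,0,0],0],
    [[0,0,0],[0,0,0],0],
    [[0,0,0.006],[0,0,0],0],
    [[0,0,0.003],[0,0,0],0],
    [[0,0,0],[0,0,0],0],
    [[0,0,0],[0,0,0],0],
  ],
)

```text
time_s: 6.65
ee_pos: [0.5625, 0.0489, 0.0717]
eef_rot: [-0.606, 0.796, 0.0, -0.0]
contact_force: [-0.7, 0.0, 0.9]
finger_gap: 0.0005
grasp_force: 0.0
```

Request:
apply_moves(
  commands=[
    [[0,0,0.001],[0,0,0],0],
    [[0,0,0.001],[0,0,0],0],
    [[0,0,0],[0,0,0],0],
  ],
)

```text
time_s: 6.95
ee_pos: [0.5627, 0.0491, 0.0706]
eef_rot: [-0.606, 0.796, -0.0, 0.0]
contact_force: [-2.4, 0.7, 5.0]
finger_gap: 0.0005
grasp_force: 2.4
```

Request:
apply_moves(
  commands=[
    [[0,0,0.001],[0,0,0],0],
    [[0,0,0.001],[0,0,0],0],
    [[0,0,0],[0,0,0],0],
  ],
)

```text
time_s: 7.25
ee_pos: [0.5627, 0.049, 0.0688]
eef_rot: [-0.606, 0.796, -0.0, 0.0]
contact_force: [-2.7, 0.7, 7.1]
finger_gap: 0.0008
grasp_force: 3.3
```

Sliding down. I'll continue until the force rises sharply at the stop.

Request:
apply_moves(
  commands=[
    [[0,0,0.001],[0,0,0],0],
    [[0,0,0.001],[0,0,0],0],
    [[0,0,0],[0,0,0],0],
  ],
)

```text
time_s: 7.55
ee_pos: [0.5627, 0.049, 0.067]
eef_rot: [-0.606, 0.796, -0.0, 0.0]
contact_force: [-2.9, 0.6, 7.8]
finger_gap: 0.0003
grasp_force: 4.3
```

Request:
apply_moves(
  commands=[
    [[0,0,0.001],[0,0,0],0],
    [[0,0,0],[0,0,0],0],
    [[0,0,0],[0,0,0],0],
  ],
)

```text
time_s: 7.85
ee_pos: [0.5628, 0.049, 0.0669]
eef_rot: [-0.606, 0.795, -0.0, 0.0]
contact_force: [-6.1, 0.3, 16.2]
finger_gap: 0.0005
grasp_force: 8.3
```

Request:
apply_moves(
  commands=[
    [[0,0,0.001],[0,0,0],0],
    [[0,0,0],[0,0,0],0],
    [[0,0,0],[0,0,0],0],
  ],
)

```text
time_s: 8.15
ee_pos: [0.5628, 0.049, 0.0667]
eef_rot: [-0.606, 0.795, -0.0, 0.001]
contact_force: [-9.3, 0.3, 24.7]
finger_gap: 0.0007
grasp_force: 12.3
```

The cover stops firmly at z≈0.0668 after about 4.5 mm of travel. I'll lift off, clear the view and check.

Request:
apply_moves(
  commands=[
    [[0,0,-0.003],[0,0,0],0],
    [[0,0,-0.005],[0,0,0],0],
    [[0,0,-0.02],[0,0,0],0],
    [[0,0,-0.04],[0,0,0],0],
    [[0,0,-0.04],[0,0,0],0],
    [[0,0,-0.04],[0,0,0],0],
    [[0.03,0.02,0],[0,0,0],0],
    [[0.04,0.02,0],[0,0,0],0],
    [[0.04,0.02,0],[0,0,0],0],
    [[0.04,0.02,0],[0,0,0],0],
    [[0.03,0.01,0],[0,0,0],0],
    [[0,0,0],[0,0,0],0],
    [[0,0,0],[0,0,0],0],
  ],
)

```text
time_s: 9.45
ee_pos: [0.4278, -0.1011, 0.2124]
eef_rot: [-0.605, 0.796, -0.0, 0.0]
contact_force: [0.9, 0.0, 0.0]
finger_gap: 0.0002
grasp_force: 0.0
```

```bash
python3 - <<'E'
from h import *
p=env.read_camera("scene"); save(p,"s3.png"); b=cv2.imread("pics/s3.png")
cv2.imwrite("pics/s3c.png",cv2.resize(b[235:355,220:380],None,fx=5,fy=5,interpolation=2)); s=env.sense(); print(s["contact_force"],s["ee_pos"],s["time_s"])
E
```

```text
[-0.03476066 -0.03451137  0.53148917] [ 0.42823959 -0.10063449  0.21230226] 9.5
```

View pics/s3c.png

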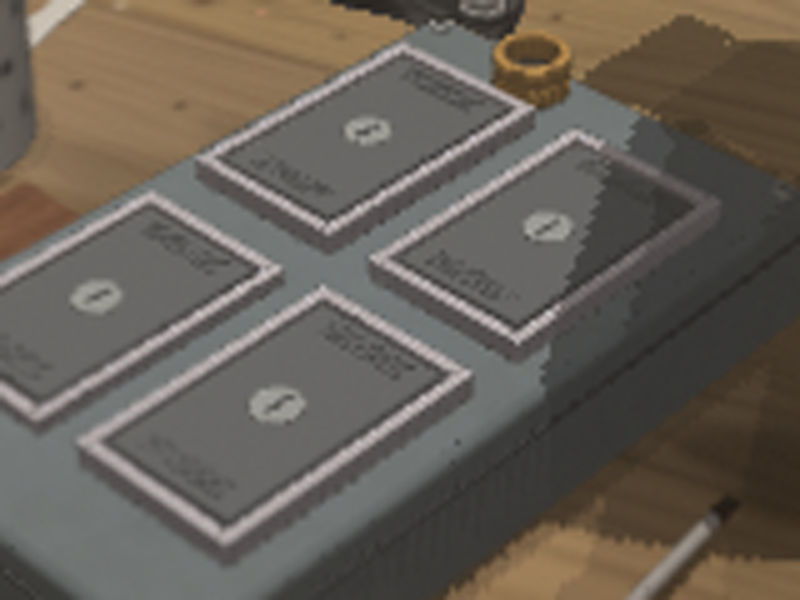

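All four covers now sit flush in their frames. The mended one is at (365,130) in the crop, and the nut and screwdriver haven't moved. I'll hand it in.

```bash
python3 -c "
from cell import env
print(env.finish_job())"
```

```text
the job is handed in; nothing more can be done
None
```

The loose cover (far side of the box from the robot, next to the nut) was the first one I pressed, because it looked proud in the camera image; it tipped under the finger, then slid down about 4.5 mm at its middle, and the last picture shows it flush like the others. The job was handed in at about 9.5 s.

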